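Sweep the stray screw caps into the catch fence

ROBOT

A 7-joint arm with a two-finger parallel gripper is mounted at the origin on the work surface; the furniture and walls round the work are solid. World frame = base frame: x ahead of the robot, y to its left, z up, the work surface at z = 0. Lengths are in m, angles in rad, forces in N, time in s.
With the tool pointing down it reaches from about 0.425 to 0.875 m from the base axis. Payload 4.7 kg.
Tool frame: the origin (TCP) lies on the mounting face of the last link; the fingertips stand 173 mm ahead of it and the grasp point (between the pads) lies ctrl.grasp_offset ahead of it (ctrl.grasp_offset is the distance from the TCP to the grasp point, in m); z points along the fingers, y is the line along which they close (so a half turn about z gives the same grasp; the last joint's range is limited). The gripper opens to 85 mm and grips with 20 to 120 N. Pads are 22 mm wide; open, the fingers measure 114 mm over their backs; the gripper's body (76 mm by 85 mm) begins 54 mm behind the grasp point. The pads swing forward as they close: fully open they stand 13 mm farther back than shut.
Start: joints at [1.157, 0.321, -0.07, 1.45, 0.023, 1.371, -0.057], TCP at [0.27, -0.591, 0.405] pointing down, gripper open.
Joint ranges: [-2.86, 2.86], [-0.3, 2.09], [-1.38, 1.24], [0.06, 2.45], [-1.56, 4.7], [0.09, 2.05], [-2.69, 2.69]. Speed limits (rad/s): [2.57, 2.57, 3.14, 3.14, 3.14, 3.14, 3.14].

INTERFACE

Orientations are given as a rotation vector (axis times angle).
In Python, from station import ctrl gives the robot as it stands.
- The arm moves only by the tool drive_tool, never from a script. Its argument "rows" is a list of rows, each an object of numbers: "dx", "dy", "dz": the shift along the tool's x, y, z each as a share of 0.05 m, from -1 to 1; "wx", "wy", "wz": the turn, a rotation vector about the tool's x, y, z each as a share of 4 degrees, from -1 to 1; "claw": the opening, from 0 (shut) to 1 (fully open). In form: [{"dx": .., "dy": .., "dz": .., "wx": .., "wy": .., "wz": .., "claw": ..}, ...]. A call has 1 to 8 rows; each row shifts and turns the commanded pose from where the row before left it, along the tool's axes as they then stand; what a row does not reach is not made up. A row lasts 1/10 s, in which the tool goes at most 50 mm and 8.59 degrees, less where a joint would pass 70% of its speed; a pose out of reach is approached as far as the arm can. A call with a number of a shift or a turn outside -1 to 1 is refused whole. A call with a gripper value outside its range is refused whole. The fingers move at their own pace and stop on an object; the grip force is fixed at half the most. Time passes only in rows, so rows that do not move let the fingers close. It gives the time, the measured TCP pose, the force, the opening and the grip force at its end, in the units of the state.
- ctrl.sense(): the state, without advancing time (a new reading comes with each control period).
- ctrl.read_camera(name): name is "scene" or "side" or "wrist"; returns a dict with "color" (420x560x3 uint8, blue, green, red), "K" (3x3 intrinsics, pixels), "k1" (the pictures are not rectified: a ray, as slopes to the right and down, at radius r is drawn at 1 + k1 r^2 times it, then the intrinsics apply), "R" (3x3) and "t" (3): a world point X has camera coordinates R X + t. Camera axes: x right, y down, z forward; pixel columns grow to the right and rows downward; lengths in m; the calibration is good to about 2 mm. A picture is of the moment at which its call begins. There is no depth.
- ctrl.finish_job(): hands the job in; it is judged then, once.
The state is a dict: "time": time; "joints": joint angles; "joint_vel": joint speeds; "effort": joint torques, N m; "ee_pos": TCP position; "ee_rot": TCP orientation; "ft_force": force on the tool from outside, world axes, zero at the start; "wrist_torque": the same for the moment, N m; "opening": opening from 0.0 (shut) to 1.0 (fully open); "grip_force": force on a finger pad.
Only numpy, scipy, OpenCV 4.12 (cv2) and the standard library are available. Lean on these libraries where they do the work, as an engineer would, in place of code of your own. Each camera call takes 0.05 s, during which the arm holds its last target. There are 200 camera calls.

TASK

Three black screw caps lie loose on the mixing table; with closed fingers, sweep all three along the table through the open side of the three-sided wooden fence, so that each ends lying flat and wholly inside it. Only push them, gently and steadily: do not lift, tip up, flick or press hard on any cap. Leave the two ink jars and the brush beside them where they are.

Things in the scene. Friction and masses are not known exactly. Their poses are not given: they have to be found in the camera images.
- fence: U-shaped pale wood fence fixed to the table, no floor: two side walls and a back wall, 12 mm thick, 30 mm high. Inside 180 mm wide (its x), 150 mm deep (its y). Origin on the table at the centre of the inner area; y points from the open side (y = -75 mm) to the back wall (inner face y = +75 mm); side walls' inner faces at x = -90 and +90 mm. Open side faces about world -y, within 0.35 rad.
- cap_small: loose black ribbed plastic screw cap, a disc 34 mm across and 22 mm high, lying mouth down on the table, 30 g (varies). Origin: centre of its underside, z up. It slides when pushed at the side and stops when the push stops.
- cap_medium: loose black ribbed screw cap, 42 mm across and 20 mm high, 40 g (varies); otherwise like the small one. Origin: centre of its underside.
- cap_large: loose black ribbed screw cap, 52 mm across and 18 mm high, 50 g (varies); otherwise like the small one. Origin: centre of its underside.
- jar_back: closed ink jar with a white lid, 55 mm across and 55 mm high, standing loose at the far side of the lane, near the cupboard; leave it. Origin: centre of its underside.
- jar_front: smaller closed ink jar with a black lid, 47 mm across and 42 mm high, standing loose at the near right, on the robot's side; leave it. Origin: centre of its underside.
- brush: flat paint brush lying loose at the right-hand end of the lane, 178 mm long (its y axis), 31 mm wide, 12 mm high; leave it. Origin: centre of its underside.

How it is judged:
At the end, for the whole second after the job is handed in: All three caps lie flat and at rest on the table inside the fence, none sticking out past the line of its open side by more than 3 mm; the two jars and the brush are within 15 mm of where they began, lying or standing as they did (y of cap_small in the frame of fence between -0.061 and 0.075 m and x of cap_small in the frame of fence between -0.09 and 0.09 m and height (world z) of each of cap_small, cap_medium, cap_large below 0.006 m and angle between each of cap_small, cap_medium, cap_large's own z axis and vertical below 0.2 rad and linear speed of each of cap_small, cap_medium, cap_large below 0.01 m/s and y of cap_medium in the frame of fence between -0.057 and 0.075 m and x of cap_medium in the frame of fence between -0.09 and 0.09 m and y of cap_large in the frame of fence between -0.052 and 0.075 m and x of cap_large in the frame of fence between -0.09 and 0.09 m and distance of each of jar_back, jar_front, brush from where it was at the start of the episode below 0.015 m and angle between each of jar_back, jar_front, brush's own z axis and vertical below 0.1 rad); the robot touches nothing.
It fails at once if a cap was lifted off the table or stood on edge (height (world z) of any of cap_small, cap_medium, cap_large above 0.012 m).
It fails at once if a cap was flicked (faster than 0.6 m/s) (linear speed of any of cap_small, cap_medium, cap_large above 0.6 m/s).
It fails at once if a cap was pressed or squeezed hard (over 25 N) (contact force between the fingers and cap_small above 25 N or contact force between the fingers and cap_medium above 25 N or contact force between the fingers and cap_large above 25 N).
It fails at once if a jar or the brush was shifted by more than 15 mm (distance of any of jar_back, jar_front, brush from where it was at the start of the episode above 0.015 m).
It also fails if it takes over 69 s, if anything falls off the work surface, if the arm or the gripper's body presses on something with over 40 N, if the wrist force passes 120 N, or if a joint passes its speed limit or range.

## Working session

There is one attempt and no reset: what is moved stays moved. The work goes in short steps, Python scripts to look and compute and a tool call to move; the robot and the scene stay as the last step left them, time stands still between calls to the robot, and variables do not carry over. Pictures are saved under pics/ and viewed, at most 10 in all, crops included, and the job is handed in when it is done.

Besides the shell and the picture viewer there is one more tool, called after ">>>" as a command line: name --argument value ..., lists and objects as JSON in quotes. drive_tool: Moves the arm, as the interface text tells. Shift numbers are shares of 0.05 m and turn numbers shares of 4 degrees, none past 1 either way. Its arguments: {"type":"object","properties":{"rows":{"type":"array"}},"required":["rows"]}

```bash
mkdir -p pics; cat > h.py <<'E'
import numpy as np, cv2
from station import ctrl
def ray(c,u,v):
    K=c["K"];xd=(u-K[0,2])/K[0,0];yd=(v-K[1,2])/K[1,1]
    x,y=xd,yd
    for _ in range(20):
        s=1+c["k1"]*(x*x+y*y);x,y=xd/s,yd/s
    R=np.array(c["R"]);o=-R.T@np.array(c["t"]);return o,R.T@np.array([x,y,1])
def onz(c,u,v,z):
    o,d=ray(c,u,v);return o+d*(z-o[2])/d[2]
E
python3 - <<'E'
from h import *
import pickle
s=ctrl.sense();print(s["time"],s["ee_pos"],s["ee_rot"],s["opening"],ctrl.grasp_offset)
cs={n:ctrl.read_camera(n) for n in("scene","side","wrist")}
pickle.dump(cs,open("c0.pkl","wb"))
for n,c in cs.items(): cv2.imwrite(f"pics/{n}0.png",c["color"]); print(n,-np.array(c["R"]).T@c["t"])
E
```

```text
0.0 [ 0.26954746 -0.59123033  0.40362667] [-3.06812756e+00 -6.66511399e-01  7.73290959e-04] 0.9966047038335581 0.1547
scene [-0.07665523  0.43938182  0.85310814]
side [0.37723809 0.78014523 0.65963786]
wrist [ 0.33926488 -0.55989911  0.3726844 ]
```

View pics/scene0.png

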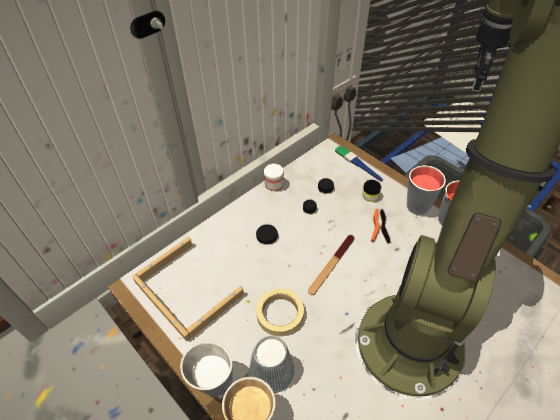

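View pics/side0.png

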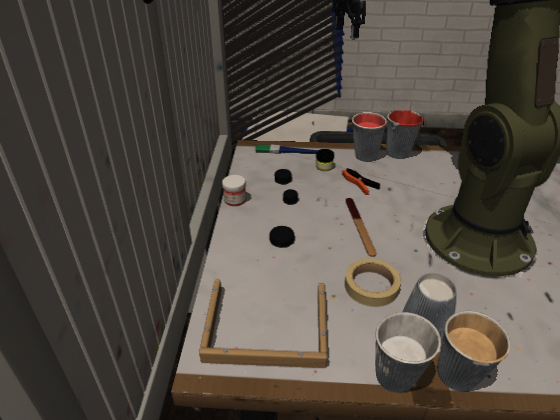

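The scene view shows the fence at the left (walls from (190,240) to (135,278), (187,333) and (242,290)). The caps are large (266,234), small (310,207) and medium (326,186). The jars are at (274,175) and (372,190), and the brush is at (358,163). In the side view, the fence spans (217,283) to (325,360), with the caps at (282,237), (290,197) and (283,176).

```bash
python3 - <<'E'
from h import *
import pickle
cs=pickle.load(open("c0.pkl","rb"))
caps={"large":((266,234),(282,237),.018),"small":((310,207),(290,197),.022),"medium":((326,186),(283,176),.020),"jarF":((372,186),(325,155),.04)}
for n,(a,b,h) in caps.items():
    for cam,p in(("scene",a),("side",b)):
        c=cs[cam];g=c["color"].max(2);m=(g<75).astype(np.uint8)
        k,l,st,ce=cv2.connectedComponentsWithStats(m)
        i=l[p[1],p[0]];ce_=ce[i]
        print(n,cam,i,st[i],ce_.round(1),onz(c,*ce_,h/2).round(4))
for cam,p in(("scene",(274,170)),("side",(234,183))): print("jarB lid",onz(cs[cam],*p,.055).round(3))
for cam,p in(("scene",(338,150)),("side",(256,149)),("scene",(381,179)),("side",(319,151))): print("brush",onz(cs[cam],*p,.01).round(3))
a=cv2.resize(cs["scene"]["color"][225:345,120:255],None,fx=4,fy=4,interpolation=cv2.INTER_CUBIC)
b=cv2.resize(cs["side"]["color"][270:370,190:340],None,fx=4,fy=4,interpolation=cv2.INTER_CUBIC)
cv2.imwrite("pics/fa.png",a);cv2.imwrite("pics/fb.png",b)
E
```

```text
large scene 62 [256 225  22  19 332] [266.7 234. ] [0.4172 0.0242 0.009 ]
large side 19 [270 226  25  22 453] [281.7 236.4] [0.4185 0.0287 0.009 ]
small scene 50 [303 200  14  14 154] [309.3 206.4] [ 0.4056 -0.1164  0.011 ]
small side 17 [283 189  16  16 203] [290.2 196.7] [ 0.4065 -0.1122  0.011 ]
medium scene 41 [318 179  16  15 189] [325.5 185.6] [ 0.4275 -0.2032  0.01  ]
medium side 12 [275 169  17  16 231] [282.8 176.4] [ 0.4285 -0.1984  0.01  ]
jarF scene 42 [364 180  17  15 206] [371.9 187.1] [ 0.3306 -0.2822  0.02  ]
jarF side 7 [276 144  59  27 444] [311.6 153.6] [ 0.3577 -0.2958  0.02  ]
jarB lid [ 0.535 -0.113  0.055]
jarB lid [ 0.534 -0.097  0.055]
brush [ 0.5   -0.338  0.01 ]
brush [ 0.509 -0.329  0.01 ]
brush [ 0.337 -0.334  0.01 ]
brush [ 0.338 -0.327  0.01 ]
```

View pics/fa.png

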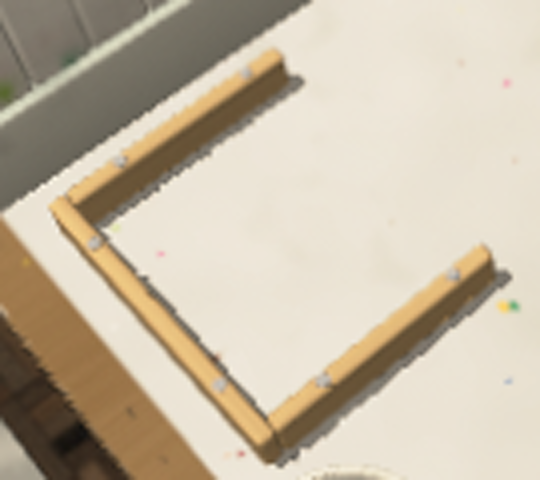

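View pics/fb.png

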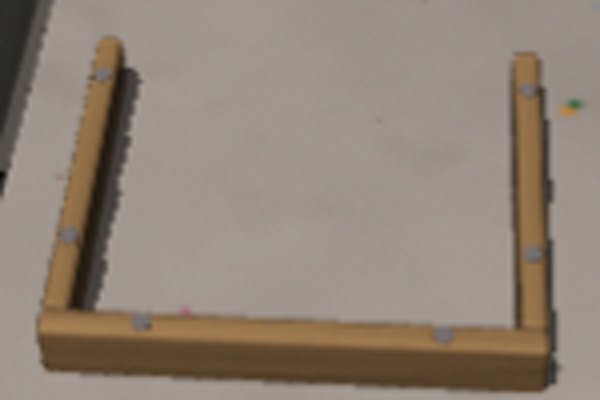

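```bash
python3 - <<'E'
from h import *
import pickle
cs=pickle.load(open("c0.pkl","rb"))
for lab,a,b in(("Lend_in",(284,66),(122,44)),("Lend_out",(275,50),(97,40)),("BL_in",(76,202),(68,309)),("BR_in",(270,417),(520,329)),("Rend_in",(484,245),(514,55)),("Rend_out",(493,258),(540,55)),("BLout",(53,205),(40,320)),("BRout",(270,450),(548,343))):
    p=onz(cs["scene"],a[0]/4+120-.4,a[1]/4+225-.4,.03);q=onz(cs["side"],b[0]/4+190-.4,b[1]/4+270-.4,.03)
    print(lab,p.round(4)[:2],q.round(4)[:2])
E
```

```text
Lend_in [0.5162 0.1807] [0.5232 0.1836]
Lend_out [0.5299 0.1775] [0.5352 0.1818]
BL_in [0.5208 0.324 ] [0.5218 0.3293]
BR_in [0.3373 0.3208] [0.3417 0.3275]
Rend_in [0.3387 0.1737] [0.3435 0.1796]
Rend_out [0.329  0.1755] [0.3317 0.1789]
BLout [0.5282 0.3347] [0.532  0.3352]
BRout [0.3225 0.3317] [0.3308 0.3333]
```

```bash
cat > plan.py <<'E'
# usage: plan.py x y z yawdir tilt n : tip target; yawdir = degrees of push dir from world +y toward +x
import sys,json
from h import *
from scipy.spatial.transform import Rotation as Ro
def pose(x,y,z,a,tilt):
    a=np.radians(a);X=np.array([np.sin(a),np.cos(a),0]);Z=np.array([0,0,-1.]);Y=np.cross(Z,X)
    R=np.stack([X,Y,Z],1)@Ro.from_euler("x",tilt,degrees=True).as_matrix()
    return np.array([x,y,z])-R[:,2]*.173,R
if __name__=="__main__":
    x,y,z,a,ti=map(float,sys.argv[1:6]);n=int(sys.argv[6])
    s=ctrl.sense();p=np.array(s["ee_pos"]);R=Ro.from_rotvec(s["ee_rot"]).as_matrix()
    print("t",s["time"],"tip",(p+R[:,2]*.173).round(4),"F",np.round(s["ft_force"],1),"j",np.round(s["joints"],2),"op",round(s["opening"],2))
    print("dir",np.degrees(np.arctan2(R[0,0],R[1,0])).round(1))
    P,T=pose(x,y,z,a,ti);w=Ro.from_matrix(R.T@T).as_rotvec()
    for i in range(n):
        Ri=R@Ro.from_rotvec(w*i/n).as_matrix();d=Ri.T@(P-p)/n/.05;q=np.degrees(w)/n/4
        print(json.dumps(dict(zip(["dx","dy","dz","wx","wy","wz"],[round(float(v),2) for v in [*d,*q]]))))
E
python3 plan.py .407 -.025 .2 13 12 16
```

```text
t 0.15 tip [ 0.2694 -0.5911  0.2309] F [-0.3 -0.1 -0.9] j [ 1.16  0.32 -0.07  1.45  0.02  1.37 -0.06] op 1.0
dir 65.5
{"dx": 0.49, "dy": -0.55, "dz": 0.04, "wx": 0.17, "wy": -0.09, "wz": -0.82}
{"dx": 0.52, "dy": -0.52, "dz": 0.05, "wx": 0.17, "wy": -0.09, "wz": -0.82}
{"dx": 0.55, "dy": -0.49, "dz": 0.05, "wx": 0.17, "wy": -0.09, "wz": -0.82}
{"dx": 0.57, "dy": -0.45, "dz": 0.05, "wx": 0.17, "wy": -0.09, "wz": -0.82}
{"dx": 0.6, "dy": -0.42, "dz": 0.05, "wx": 0.17, "wy": -0.09, "wz": -0.82}
{"dx": 0.62, "dy": -0.38, "dz": 0.06, "wx": 0.17, "wy": -0.09, "wz": -0.82}
{"dx": 0.64, "dy": -0.35, "dz": 0.06, "wx": 0.17, "wy": -0.09, "wz": -0.82}
{"dx": 0.66, "dy": -0.31, "dz": 0.06, "wx": 0.17, "wy": -0.09, "wz": -0.82}
{"dx": 0.68, "dy": -0.27, "dz": 0.06, "wx": 0.17, "wy": -0.09, "wz": -0.82}
{"dx": 0.69, "dy": -0.23, "dz": 0.05, "wx": 0.17, "wy": -0.09, "wz": -0.82}
{"dx": 0.7, "dy": -0.19, "dz": 0.05, "wx": 0.17, "wy": -0.09, "wz": -0.82}
{"dx": 0.71, "dy": -0.15, "dz": 0.05, "wx": 0.17, "wy": -0.09, "wz": -0.82}
{"dx": 0.72, "dy": -0.11, "dz": 0.05, "wx": 0.17, "wy": -0.09, "wz": -0.82}
{"dx": 0.73, "dy": -0.07, "dz": 0.04, "wx": 0.17, "wy": -0.09, "wz": -0.82}
{"dx": 0.73, "dy": -0.02, "dz": 0.04, "wx": 0.17, "wy": -0.09, "wz": -0.82}
{"dx": 0.73, "dy": 0.02, "dz": 0.04, "wx": 0.17, "wy": -0.09, "wz": -0.82}
```

>>> drive_tool --rows '[{"dx": 0.5, "dy": -0.55, "dz": 0.05, "wx": 0.17, "wy": -0.09, "wz": -0.82, "claw": 0}, {"dx": 0.5, "dy": -0.5, "dz": 0.05, "wx": 0.17, "wy": -0.09, "wz": -0.82, "claw": 0}, {"dx": 0.55, "dy": -0.5, "dz": 0.05, "wx": 0.17, "wy": -0.09, "wz": -0.82, "claw": 0}, {"dx": 0.55, "dy": -0.45, "dz": 0.05, "wx": 0.17, "wy": -0.09, "wz": -0.82, "claw": 0}, {"dx": 0.6, "dy": -0.4, "dz": 0.05, "wx": 0.17, "wy": -0.09, "wz": -0.82, "claw": 0}, {"dx": 0.6, "dy": -0.4, "dz": 0.05, "wx": 0.17, "wy": -0.09, "wz": -0.82, "claw": 0}, {"dx": 0.65, "dy": -0.35, "dz": 0.05, "wx": 0.17, "wy": -0.09, "wz": -0.82, "claw": 0}, {"dx": 0.65, "dy": -0.3, "dz": 0.05, "wx": 0.17, "wy": -0.09, "wz": -0.82, "claw": 0}]'

```text
time: 0.95
ee_pos: [0.3547, -0.3123, 0.3874]
ee_rot: [-2.761, -1.314, 0.106]
ft_force: [0.6, -0.3, 0.8]
opening: -0.001
grip_force: 0.0
```

>>> drive_tool --rows '[{"dx": 0.7, "dy": -0.25, "dz": 0.05, "wx": 0.17, "wy": -0.09, "wz": -0.82, "claw": 0}, {"dx": 0.7, "dy": -0.25, "dz": 0.05, "wx": 0.17, "wy": -0.09, "wz": -0.82, "claw": 0}, {"dx": 0.7, "dy": -0.2, "dz": 0.05, "wx": 0.17, "wy": -0.09, "wz": -0.82, "claw": 0}, {"dx": 0.7, "dy": -0.15, "dz": 0.05, "wx": 0.17, "wy": -0.09, "wz": -0.82, "claw": 0}, {"dx": 0.7, "dy": -0.1, "dz": 0.05, "wx": 0.17, "wy": -0.09, "wz": -0.82, "claw": 0}, {"dx": 0.7, "dy": -0.05, "dz": 0.05, "wx": 0.17, "wy": -0.09, "wz": -0.82, "claw": 0}, {"dx": 0.7, "dy": 0, "dz": 0.05, "wx": 0.17, "wy": -0.09, "wz": -0.82, "claw": 0}, {"dx": 0.7, "dy": 0, "dz": 0.05, "wx": 0.17, "wy": -0.09, "wz": -0.82, "claw": 0}]'

```text
time: 1.75
ee_pos: [0.4392, -0.0384, 0.3679]
ee_rot: [-2.325, -1.859, 0.2]
ft_force: [-0.2, -0.3, -0.2]
opening: 0.0
grip_force: 0.0
```

```bash
python3 plan.py .407 -.026 .05 13 12 8
```

```text
t 1.75 tip [ 0.4042 -0.0316  0.1986] F [-0.2 -0.3 -0.2] j [ 0.65  0.01 -0.6   1.9  -0.03  1.44 -0.17] op 0.0
dir 12.7
{"dx": 0.01, "dy": 0.08, "dz": 0.36, "wx": 0.0, "wy": 0.01, "wz": 0.01}
{"dx": 0.01, "dy": 0.08, "dz": 0.36, "wx": 0.0, "wy": 0.01, "wz": 0.01}
{"dx": 0.01, "dy": 0.08, "dz": 0.36, "wx": 0.0, "wy": 0.01, "wz": 0.01}
{"dx": 0.01, "dy": 0.08, "dz": 0.36, "wx": 0.0, "wy": 0.01, "wz": 0.01}
{"dx": 0.01, "dy": 0.08, "dz": 0.36, "wx": 0.0, "wy": 0.01, "wz": 0.01}
{"dx": 0.01, "dy": 0.08, "dz": 0.36, "wx": 0.0, "wy": 0.01, "wz": 0.01}
{"dx": 0.01, "dy": 0.08, "dz": 0.36, "wx": 0.0, "wy": 0.01, "wz": 0.01}
{"dx": 0.01, "dy": 0.08, "dz": 0.36, "wx": 0.0, "wy": 0.01, "wz": 0.01}
```

>>> drive_tool --rows '[{"dy": 0.1, "dz": 0.4}, {"dy": 0.1, "dz": 0.4}, {"dy": 0.08, "dz": 0.4}, {"dy": 0.08, "dz": 0.4}, {"dy": 0.08, "dz": 0.4}, {"dy": 0.08, "dz": 0.4}, {"dy": 0.08, "dz": 0.4}, {"dz": 0}]'

```text
validation failed for argument at $.ro...
```

```bash
python3 plan.py .407 -.026 .007 13 12 6 | head -3; python3 - <<'E'
from h import *
c=ctrl.read_camera("side");cv2.imwrite("pics/s1.png",cv2.resize(c["color"][140:300,190:390],None,fx=3,fy=3))
E
```

```text
t 1.75 tip [ 0.4042 -0.0316  0.1986] F [-0.2 -0.3 -0.2] j [ 0.65  0.01 -0.6   1.9  -0.03  1.44 -0.17] op 0.0
dir 12.7
{"dx": 0.02, "dy": 0.14, "dz": 0.62, "wx": 0.0, "wy": 0.02, "wz": 0.01}
```

View pics/s1.png

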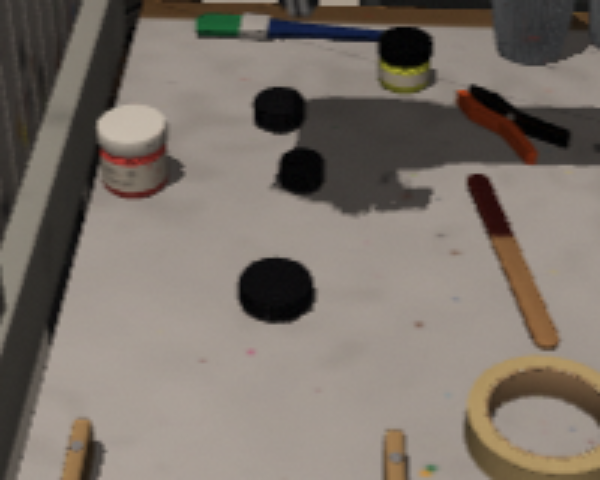

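The move was refused because every row needs all its keys. The picture shows the caps untouched, with the arm still above the crop.

>>> drive_tool --rows '[{"dx": 0, "dy": 0.1, "dz": 0.4, "wx": 0, "wy": 0, "wz": 0, "claw": 0}, {"dx": 0, "dy": 0.1, "dz": 0.4, "wx": 0, "wy": 0, "wz": 0, "claw": 0}, {"dx": 0, "dy": 0.1, "dz": 0.4, "wx": 0, "wy": 0, "wz": 0, "claw": 0}, {"dx": 0, "dy": 0.1, "dz": 0.4, "wx": 0, "wy": 0, "wz": 0, "claw": 0}, {"dx": 0, "dy": 0.1, "dz": 0.4, "wx": 0, "wy": 0, "wz": 0, "claw": 0}, {"dx": 0, "dy": 0.1, "dz": 0.4, "wx": 0, "wy": 0, "wz": 0, "claw": 0}, {"dx": 0, "dy": 0.1, "dz": 0.4, "wx": 0, "wy": 0, "wz": 0, "claw": 0}, {"dx": 0, "dy": 0, "dz": 0, "wx": 0, "wy": 0, "wz": 0, "claw": 0}]'

```text
time: 2.6
ee_pos: [0.4427, -0.0419, 0.2216]
ee_rot: [-2.323, -1.854, 0.204]
ft_force: [-0.7, -0.6, 0.4]
opening: 0.0
grip_force: 0.0
```

```bash
python3 plan.py .407 -.028 .007 13 12 6 | head -3; python3 - <<'E'
from h import *
c=ctrl.read_camera("side");cv2.imwrite("pics/s2.png",cv2.resize(c["color"][140:300,190:390],None,fx=3,fy=3))
E
```

```text
t 2.6 tip [ 0.4069 -0.0347  0.0525] F [-0.7 -0.6  0.4] j [ 0.61  0.2  -0.6   2.04  0.08  1.15 -0.26] op 0.0
dir 12.8
{"dx": 0.02, "dy": 0.03, "dz": 0.15, "wx": -0.01, "wy": 0.01, "wz": 0.01}
```

View pics/s2.png

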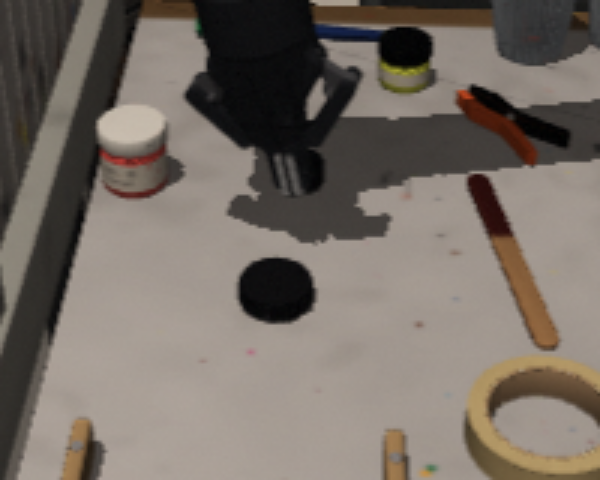

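The fingers are shut and hang clear behind the large cap, which is at crop (276,288). I'll lower them and push.

>>> drive_tool --rows '[{"dx": 0.02, "dy": 0.03, "dz": 0.15, "wx": 0, "wy": 0, "wz": 0, "claw": 0}, {"dx": 0.02, "dy": 0.03, "dz": 0.15, "wx": 0, "wy": 0, "wz": 0, "claw": 0}, {"dx": 0.02, "dy": 0.03, "dz": 0.15, "wx": 0, "wy": 0, "wz": 0, "claw": 0}, {"dx": 0.02, "dy": 0.03, "dz": 0.15, "wx": 0, "wy": 0, "wz": 0, "claw": 0}, {"dx": 0.02, "dy": 0.03, "dz": 0.15, "wx": 0, "wy": 0, "wz": 0, "claw": 0}, {"dx": 0.02, "dy": 0.03, "dz": 0.15, "wx": 0, "wy": 0, "wz": 0, "claw": 0}, {"dx": 0, "dy": 0, "dz": 0, "wx": 0, "wy": 0, "wz": 0, "claw": 0}, {"dx": 0, "dy": 0, "dz": 0, "wx": 0, "wy": 0, "wz": 0, "claw": 0}]'

```text
time: 3.45
ee_pos: [0.4449, -0.036, 0.1777]
ee_rot: [-2.326, -1.857, 0.2]
ft_force: [-0.5, -0.1, -0.6]
opening: -0.0
grip_force: 0.0
```

```bash
python3 plan.py .4636 .22 .007 13 12 20 | head -3
```

```text
t 3.45 tip [ 0.4099 -0.029   0.0085] F [-0.5 -0.1 -0.6] j [ 0.58  0.28 -0.59  2.07  0.13  1.05 -0.31] op -0.0
dir 12.8
{"dx": 0.25, "dy": -0.0, "dz": 0.0, "wx": 0.0, "wy": 0.0, "wz": 0.0}
```

>>> drive_tool --rows '[{"dx": 0.1, "dy": -0.06, "dz": 0, "wx": 0, "wy": 0, "wz": 0, "claw": 0}, {"dx": 0.1, "dy": -0.03, "dz": 0, "wx": 0, "wy": 0, "wz": 0, "claw": 0}, {"dx": 0.1, "dy": 0, "dz": 0, "wx": 0, "wy": 0, "wz": 0, "claw": 0}, {"dx": 0.1, "dy": 0, "dz": 0, "wx": 0, "wy": 0, "wz": 0, "claw": 0}, {"dx": 0.1, "dy": 0, "dz": 0, "wx": 0, "wy": 0, "wz": 0, "claw": 0}, {"dx": 0.15, "dy": 0, "dz": 0, "wx": 0, "wy": 0, "wz": 0, "claw": 0}, {"dx": 0.2, "dy": 0, "dz": 0, "wx": 0, "wy": 0, "wz": 0, "claw": 0}, {"dx": 0.2, "dy": 0, "dz": 0, "wx": 0, "wy": 0, "wz": 0, "claw": 0}]'

```text
time: 4.25
ee_pos: [0.4525, 0.017, 0.1786]
ee_rot: [-2.327, -1.857, 0.2]
ft_force: [-0.2, -0.7, 0.8]
opening: -0.002
grip_force: 0.4
```

>>> drive_tool --rows '[{"dx": 0.2, "dy": 0, "dz": 0, "wx": 0, "wy": 0, "wz": 0, "claw": 0}, {"dx": 0.2, "dy": 0, "dz": 0, "wx": 0, "wy": 0, "wz": 0, "claw": 0}, {"dx": 0.2, "dy": 0, "dz": 0, "wx": 0, "wy": 0, "wz": 0, "claw": 0}, {"dx": 0.2, "dy": 0, "dz": 0, "wx": 0, "wy": 0, "wz": 0, "claw": 0}, {"dx": 0.2, "dy": 0, "dz": 0, "wx": 0, "wy": 0, "wz": 0, "claw": 0}, {"dx": 0.15, "dy": 0, "dz": 0, "wx": 0, "wy": 0, "wz": 0, "claw": 0}, {"dx": 0.1, "dy": 0, "dz": 0, "wx": 0, "wy": 0, "wz": 0, "claw": 0}, {"dx": 0, "dy": 0, "dz": 0, "wx": 0, "wy": 0, "wz": 0, "claw": 0}]'

```text
time: 5.05
ee_pos: [0.4662, 0.0779, 0.1782]
ee_rot: [-2.325, -1.858, 0.199]
ft_force: [-0.7, -0.6, 0.1]
opening: -0.001
grip_force: 0.0
```

```bash
python3 plan.py .4636 .22 .007 13 12 15 | head -3; python3 - <<'E'
from h import *
for n in("scene","side"):
    c=ctrl.read_camera(n);cv2.imwrite(f"pics/{n}3.png",c["color"])
    if n=="side":cv2.imwrite("pics/s3.png",cv2.resize(c["color"][140:370,190:390],None,fx=2.5,fy=2.5))
E
```

```text
t 5.05 tip [0.4312 0.0849 0.0089] F [-0.7 -0.6  0.1] j [ 0.4   0.34 -0.66  2.01  0.13  1.05 -0.55] op -0.0
dir 12.7
{"dx": 0.18, "dy": 0.0, "dz": 0.0, "wx": 0.0, "wy": 0.01, "wz": 0.0}
```

View pics/s3.png

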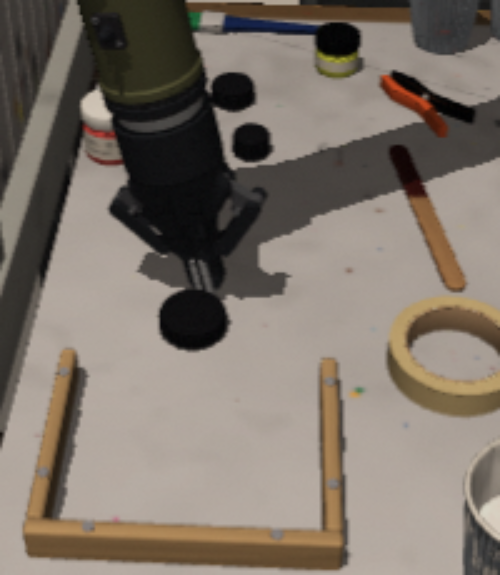

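The large cap is at crop (194,319), with the fingers touching its back edge. It has moved about 10 cm and is heading for the fence opening.

```bash
cat > cap.py <<'E'
from h import *
def cap(c,p,h):
    m=(c["color"].max(2)<75).astype(np.uint8)
    m=cv2.morphologyEx(m,cv2.MORPH_OPEN,cv2.getStructuringElement(cv2.MORPH_ELLIPSE,(9,9)))
    k,l,st,ce=cv2.connectedComponentsWithStats(m);i=l[p[1],p[0]]
    return st[i],onz(c,*ce[i],h/2).round(4)
E
python3 - <<'E'
from cap import *
c=ctrl.read_camera("side");print(cap(c,(267,268),.018))
for u,v in((258,268),(277,268),(267,258),(267,279)):print(onz(c,u,v,.009).round(3))
E
```

```text
(array([254, 255,  27,  25, 545], dtype=int32), array([0.4422, 0.1228, 0.009 ]))
[0.459 0.126 0.009]
[0.422 0.123 0.009]
[0.444 0.096 0.009]
[0.439 0.154 0.009]
```

```bash
python3 - <<'E'
from h import *
c=ctrl.read_camera("side")
for u,v in((206,260),(190,330),(222,160)):print(onz(c,u,v,0).round(3))
c=ctrl.read_camera("scene")
for u,v in((200,213),(110,285)):print(onz(c,u,v,0).round(3))
E
```

```text
[0.568 0.1   0.   ]
[0.564 0.275 0.   ]
[ 0.596 -0.283  0.   ]
[0.595 0.099 0.   ]
[0.566 0.384 0.   ]
```

```bash
python3 plan.py .464 .228 .008 12.8 2 14
```

```text
t 5.3 tip [0.4311 0.0836 0.0089] F [-0.1 -0.5 -0.1] j [ 0.4   0.34 -0.66  2.01  0.14  1.05 -0.55] op 0.0
dir 12.8
{"dx": 0.21, "dy": -0.04, "dz": 0.0, "wx": -0.18, "wy": 0.01, "wz": -0.0}
{"dx": 0.21, "dy": -0.04, "dz": 0.0, "wx": -0.18, "wy": 0.01, "wz": -0.0}
{"dx": 0.21, "dy": -0.04, "dz": 0.0, "wx": -0.18, "wy": 0.01, "wz": -0.0}
{"dx": 0.21, "dy": -0.04, "dz": 0.0, "wx": -0.18, "wy": 0.01, "wz": -0.0}
{"dx": 0.21, "dy": -0.04, "dz": 0.0, "wx": -0.18, "wy": 0.01, "wz": -0.0}
{"dx": 0.21, "dy": -0.04, "dz": 0.0, "wx": -0.18, "wy": 0.01, "wz": -0.0}
{"dx": 0.21, "dy": -0.04, "dz": 0.0, "wx": -0.18, "wy": 0.01, "wz": -0.0}
{"dx": 0.21, "dy": -0.04, "dz": 0.0, "wx": -0.18, "wy": 0.01, "wz": -0.0}
{"dx": 0.21, "dy": -0.04, "dz": 0.0, "wx": -0.18, "wy": 0.01, "wz": -0.0}
{"dx": 0.21, "dy": -0.04, "dz": -0.0, "wx": -0.18, "wy": 0.01, "wz": -0.0}
{"dx": 0.21, "dy": -0.04, "dz": -0.0, "wx": -0.18, "wy": 0.01, "wz": -0.0}
{"dx": 0.21, "dy": -0.04, "dz": -0.0, "wx": -0.18, "wy": 0.01, "wz": -0.0}
{"dx": 0.21, "dy": -0.04, "dz": -0.0, "wx": -0.18, "wy": 0.01, "wz": -0.0}
{"dx": 0.21, "dy": -0.04, "dz": -0.0, "wx": -0.18, "wy": 0.01, "wz": -0.0}
```

>>> drive_tool --rows '[{"dx": 0.1, "dy": -0.04, "dz": 0, "wx": -0.18, "wy": 0, "wz": 0, "claw": 0}, {"dx": 0.15, "dy": -0.04, "dz": 0, "wx": -0.18, "wy": 0, "wz": 0, "claw": 0}, {"dx": 0.2, "dy": -0.04, "dz": 0, "wx": -0.18, "wy": 0, "wz": 0, "claw": 0}, {"dx": 0.2, "dy": -0.04, "dz": 0, "wx": -0.18, "wy": 0, "wz": 0, "claw": 0}, {"dx": 0.2, "dy": -0.04, "dz": 0, "wx": -0.18, "wy": 0, "wz": 0, "claw": 0}, {"dx": 0.2, "dy": -0.04, "dz": 0, "wx": -0.18, "wy": 0, "wz": 0, "claw": 0}, {"dx": 0.2, "dy": -0.04, "dz": 0, "wx": -0.18, "wy": 0, "wz": 0, "claw": 0}, {"dx": 0.2, "dy": -0.04, "dz": 0, "wx": -0.18, "wy": 0, "wz": 0, "claw": 0}]'

```text
time: 6.1
ee_pos: [0.4667, 0.1522, 0.1804]
ee_rot: [-2.392, -1.91, 0.108]
ft_force: [0.2, -0.3, 1.3]
opening: 0.001
grip_force: 0.3
```

>>> drive_tool --rows '[{"dx": 0.2, "dy": -0.04, "dz": 0, "wx": -0.18, "wy": 0, "wz": 0, "claw": 0}, {"dx": 0.2, "dy": -0.04, "dz": 0, "wx": -0.18, "wy": 0, "wz": 0, "claw": 0}, {"dx": 0.2, "dy": -0.04, "dz": 0, "wx": -0.18, "wy": 0, "wz": 0, "claw": 0}, {"dx": 0.2, "dy": -0.04, "dz": 0, "wx": -0.18, "wy": 0, "wz": 0, "claw": 0}, {"dx": 0.2, "dy": -0.04, "dz": 0, "wx": -0.18, "wy": 0, "wz": 0, "claw": 0}, {"dx": 0.15, "dy": -0.04, "dz": 0, "wx": -0.18, "wy": 0, "wz": 0, "claw": 0}, {"dx": 0.1, "dy": 0, "dz": 0, "wx": 0, "wy": 0, "wz": 0, "claw": 0}, {"dx": 0, "dy": 0, "dz": 0, "wx": 0, "wy": 0, "wz": 0, "claw": 0}]'

```text
time: 6.9
ee_pos: [0.4689, 0.2158, 0.1811]
ee_rot: [-2.437, -1.948, 0.036]
ft_force: [0.3, -0.3, -0.4]
opening: 0.001
grip_force: 0.0
```

```bash
python3 plan.py .464 .20 .1 12.8 2 6|head -3; python3 - <<'E'
from cap import *
c=ctrl.read_camera("side");cv2.imwrite("pics/s4.png",cv2.resize(c["color"][140:370,190:390],None,fx=2.5,fy=2.5))
E
```

```text
t 6.9 tip [0.4635 0.2161 0.0081] F [ 0.3 -0.3 -0.4] j [ 0.13  0.36 -0.69  1.97  0.26  0.93 -0.91] op 0.0
dir 12.7
{"dx": -0.06, "dy": 0.01, "dz": -0.31, "wx": 0.01, "wy": 0.01, "wz": 0.0}
```

View pics/s4.png

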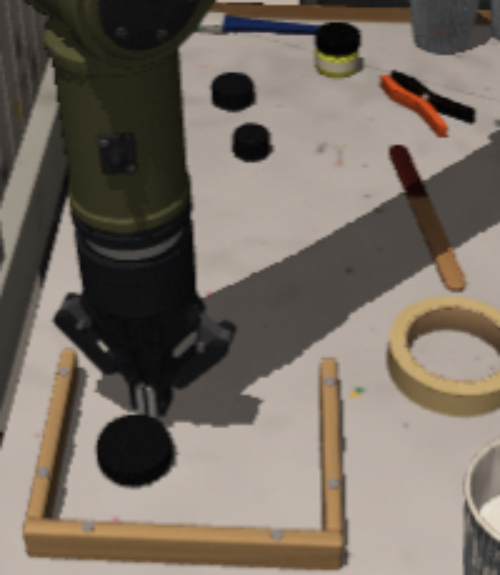

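The large cap lies flat inside the fence at crop (135,450). I'll push it 15 mm deeper, then retreat up.

>>> drive_tool --rows '[{"dx": 0.1, "dy": 0, "dz": 0, "wx": 0, "wy": 0, "wz": 0, "claw": 0}, {"dx": 0.1, "dy": 0, "dz": 0, "wx": 0, "wy": 0, "wz": 0, "claw": 0}, {"dx": 0.1, "dy": 0, "dz": 0, "wx": 0, "wy": 0, "wz": 0, "claw": 0}, {"dx": 0, "dy": 0, "dz": 0, "wx": 0, "wy": 0, "wz": 0, "claw": 0}, {"dx": -0.3, "dy": 0, "dz": 0, "wx": 0, "wy": 0, "wz": 0, "claw": 0}, {"dx": -0.4, "dy": 0, "dz": -0.4, "wx": 0, "wy": 0, "wz": 0, "claw": 0}, {"dx": -0.4, "dy": 0, "dz": -0.6, "wx": 0, "wy": 0, "wz": 0, "claw": 0}, {"dx": -0.4, "dy": 0, "dz": -0.6, "wx": 0, "wy": 0, "wz": 0, "claw": 0}]'

```text
time: 7.75
ee_pos: [0.4573, 0.1543, 0.2615]
ee_rot: [-2.438, -1.946, 0.041]
ft_force: [0.7, -0.7, -0.2]
opening: -0.0
grip_force: 0.0
```

```bash
python3 plan.py .407 -.153 .08 -3 13 10
```

```text
t 7.75 tip [0.4515 0.1544 0.0886] F [ 0.7 -0.7 -0.2] j [ 0.31  0.16 -0.72  1.99  0.11  1.06 -0.69] op -0.0
dir 12.8
{"dx": -0.6, "dy": 0.11, "dz": 0.03, "wx": 0.27, "wy": -0.04, "wz": -0.39}
{"dx": -0.6, "dy": 0.1, "dz": 0.03, "wx": 0.27, "wy": -0.04, "wz": -0.39}
{"dx": -0.61, "dy": 0.08, "dz": 0.03, "wx": 0.27, "wy": -0.04, "wz": -0.39}
{"dx": -0.61, "dy": 0.07, "dz": 0.03, "wx": 0.27, "wy": -0.04, "wz": -0.39}
{"dx": -0.61, "dy": 0.05, "dz": 0.03, "wx": 0.27, "wy": -0.04, "wz": -0.39}
{"dx": -0.61, "dy": 0.03, "dz": 0.03, "wx": 0.27, "wy": -0.04, "wz": -0.39}
{"dx": -0.61, "dy": 0.02, "dz": 0.03, "wx": 0.27, "wy": -0.04, "wz": -0.39}
{"dx": -0.61, "dy": 0.0, "dz": 0.03, "wx": 0.27, "wy": -0.04, "wz": -0.39}
{"dx": -0.61, "dy": -0.02, "dz": 0.03, "wx": 0.27, "wy": -0.04, "wz": -0.39}
{"dx": -0.61, "dy": -0.03, "dz": 0.03, "wx": 0.27, "wy": -0.04, "wz": -0.39}
```

>>> drive_tool --rows '[{"dx": -0.6, "dy": 0.1, "dz": 0.03, "wx": 0.27, "wy": -0.04, "wz": -0.4, "claw": 0}, {"dx": -0.6, "dy": 0.1, "dz": 0.03, "wx": 0.27, "wy": -0.04, "wz": -0.4, "claw": 0}, {"dx": -0.6, "dy": 0.08, "dz": 0.03, "wx": 0.27, "wy": -0.04, "wz": -0.4, "claw": 0}, {"dx": -0.6, "dy": 0.07, "dz": 0.03, "wx": 0.27, "wy": -0.04, "wz": -0.4, "claw": 0}, {"dx": -0.6, "dy": 0.05, "dz": 0.03, "wx": 0.27, "wy": -0.04, "wz": -0.4, "claw": 0}, {"dx": -0.6, "dy": 0.03, "dz": 0.03, "wx": 0.27, "wy": -0.04, "wz": -0.4, "claw": 0}, {"dx": -0.6, "dy": 0.02, "dz": 0.03, "wx": 0.27, "wy": -0.04, "wz": -0.4, "claw": 0}, {"dx": -0.6, "dy": 0, "dz": 0.03, "wx": 0.27, "wy": -0.04, "wz": -0.4, "claw": 0}]'

```text
time: 8.55
ee_pos: [0.4481, -0.0872, 0.2495]
ee_rot: [-2.125, -2.127, 0.202]
ft_force: [-0.6, -0.0, -0.0]
opening: 0.003
grip_force: 0.0
```

>>> drive_tool --rows '[{"dx": -0.6, "dy": 0, "dz": 0, "wx": 0.27, "wy": -0.04, "wz": -0.4, "claw": 0}, {"dx": -0.6, "dy": 0, "dz": 0, "wx": 0.27, "wy": -0.04, "wz": -0.4, "claw": 0}, {"dx": 0, "dy": 0, "dz": 0, "wx": 0, "wy": 0, "wz": 0, "claw": 0}]'

```text
time: 8.85
ee_pos: [0.4488, -0.1503, 0.2495]
ee_rot: [-2.053, -2.158, 0.242]
ft_force: [0.7, -0.7, 0.7]
opening: -0.002
grip_force: 0.0
```

```bash
python3 plan.py .407 -.154 .008 -3 13 6|head -4
```

```text
t 8.85 tip [ 0.4106 -0.1522  0.0808] F [ 0.7 -0.7  0.7] j [ 0.69  0.21 -0.49  1.96  0.16  1.22  0.18] op -0.0
dir -2.9
{"dx": -0.01, "dy": 0.04, "dz": 0.24, "wx": 0.01, "wy": -0.0, "wz": -0.01}
{"dx": -0.01, "dy": 0.04, "dz": 0.24, "wx": 0.01, "wy": -0.0, "wz": -0.01}
```

>>> drive_tool --rows '[{"dx": -0.01, "dy": 0.04, "dz": 0.24, "wx": 0, "wy": 0, "wz": 0, "claw": 0}, {"dx": -0.01, "dy": 0.04, "dz": 0.24, "wx": 0, "wy": 0, "wz": 0, "claw": 0}, {"dx": -0.01, "dy": 0.04, "dz": 0.24, "wx": 0, "wy": 0, "wz": 0, "claw": 0}, {"dx": -0.01, "dy": 0.04, "dz": 0.24, "wx": 0, "wy": 0, "wz": 0, "claw": 0}, {"dx": -0.01, "dy": 0.04, "dz": 0.24, "wx": 0, "wy": 0, "wz": 0, "claw": 0}, {"dx": -0.01, "dy": 0.04, "dz": 0.24, "wx": 0, "wy": 0, "wz": 0, "claw": 0}, {"dx": 0, "dy": 0, "dz": 0, "wx": 0, "wy": 0, "wz": 0, "claw": 0}]'

```text
time: 9.55
ee_pos: [0.4453, -0.1478, 0.1749]
ee_rot: [-2.042, -2.164, 0.241]
ft_force: [-0.3, -0.2, -0.3]
opening: -0.001
grip_force: 0.0
```

>>> drive_tool --rows '[{"dx": 0.1, "dy": 0, "dz": 0, "wx": 0, "wy": 0, "wz": 0, "claw": 0}, {"dx": 0.1, "dy": 0, "dz": 0, "wx": 0, "wy": 0, "wz": 0, "claw": 0}, {"dx": 0.1, "dy": 0, "dz": 0, "wx": 0, "wy": 0, "wz": 0, "claw": 0}, {"dx": 0.1, "dy": 0, "dz": 0, "wx": 0, "wy": 0, "wz": 0, "claw": 0}, {"dx": 0.15, "dy": 0, "dz": 0, "wx": 0, "wy": 0, "wz": 0, "claw": 0}, {"dx": 0.2, "dy": 0, "dz": 0, "wx": 0, "wy": 0, "wz": 0, "claw": 0}, {"dx": 0.2, "dy": 0, "dz": 0, "wx": 0, "wy": 0, "wz": 0, "claw": 0}, {"dx": 0.1, "dy": 0, "dz": 0, "wx": 0, "wy": 0, "wz": 0, "claw": 0}]'

```text
time: 10.35
ee_pos: [0.4432, -0.0942, 0.177]
ee_rot: [-2.043, -2.167, 0.239]
ft_force: [1.0, -0.4, 0.2]
opening: -0.002
grip_force: 0.1
```

```bash
python3 plan.py .390 .245 .008 -3 13 24|head -4; python3 - <<'E'
from cap import *
c=ctrl.read_camera("side");cv2.imwrite("pics/s5.png",cv2.resize(c["color"][140:370,190:390],None,fx=2.5,fy=2.5))
E
```

```text
t 10.35 tip [ 0.4052 -0.0961  0.0082] F [ 1.  -0.4  0.2] j [ 0.61  0.29 -0.52  2.05  0.19  1.07  0.04] op -0.0
dir -3.4
{"dx": 0.28, "dy": 0.0, "dz": -0.0, "wx": 0.0, "wy": -0.0, "wz": 0.0}
{"dx": 0.28, "dy": 0.0, "dz": -0.0, "wx": 0.0, "wy": -0.0, "wz": 0.0}
```

View pics/s5.png

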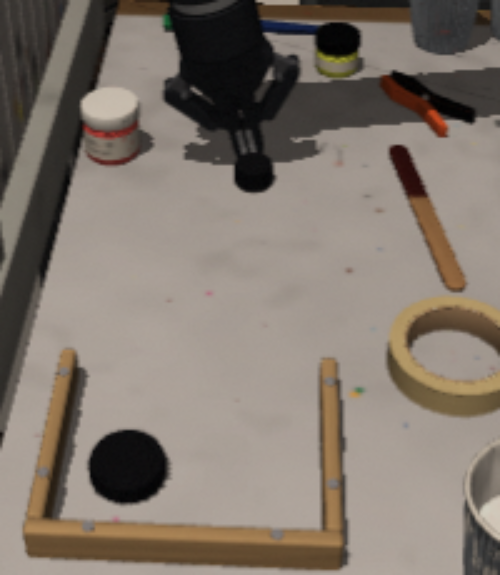

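The small cap, at crop (254,171), rides centred on the fingers. The large cap sits deep in the fence at (128,465).

>>> drive_tool --rows '[{"dx": 0.15, "dy": 0, "dz": 0, "wx": 0, "wy": 0, "wz": 0, "claw": 0}, {"dx": 0.2, "dy": 0, "dz": 0, "wx": 0, "wy": 0, "wz": 0, "claw": 0}, {"dx": 0.2, "dy": 0, "dz": 0, "wx": 0, "wy": 0, "wz": 0, "claw": 0}, {"dx": 0.2, "dy": 0, "dz": 0, "wx": 0, "wy": 0, "wz": 0, "claw": 0}, {"dx": 0.2, "dy": 0, "dz": 0, "wx": 0, "wy": 0, "wz": 0, "claw": 0}, {"dx": 0.2, "dy": 0, "dz": 0, "wx": 0, "wy": 0, "wz": 0, "claw": 0}, {"dx": 0.15, "dy": 0, "dz": 0, "wx": 0, "wy": 0, "wz": 0, "claw": 0}, {"dx": 0.1, "dy": 0, "dz": 0, "wx": 0, "wy": 0, "wz": 0, "claw": 0}]'

```text
time: 11.2
ee_pos: [0.4392, -0.0249, 0.1771]
ee_rot: [-2.044, -2.167, 0.239]
ft_force: [-0.4, 0.4, 0.2]
opening: -0.001
grip_force: 0.1
```

```bash
cat > near.py <<'E'
import sys
from cap import *
from scipy.spatial.transform import Rotation as Ro
r=float(sys.argv[1]);h=float(sys.argv[2])
s=ctrl.sense();R=Ro.from_rotvec(s["ee_rot"]).as_matrix();tip=s["ee_pos"]+R[:,2]*.173
X=R[:,0];X[2]=0;e=tip+X*(.011+r);e[2]=h/2
c=ctrl.read_camera("side");q=np.array(c["R"])@e+c["t"];x,y=q[:2]/q[2];k=1+c["k1"]*(x*x+y*y)
u,v=c["K"][0,0]*x*k+c["K"][0,2],c["K"][1,1]*y*k+c["K"][1,2]
st,p=cap(c,(int(u),int(v)+2),h);Y=np.array([X[1],-X[0]])
print("t",s["time"],"tip",tip.round(4),"z","exp",e.round(4),"px",int(u),int(v),"cap",p,st,"lateral",((p-tip)[:2]@Y).round(4),"along",((p-tip)[:2]@X[:2]).round(4))
E
python3 near.py .017 .022
```

```text
t 11.2 tip [ 0.4012 -0.0268  0.0083] z exp [0.3996 0.0011 0.011 ] px 291 227 cap [ 0.4504 -0.103   0.011 ] [  142     0   418   420 26397] lateral 0.0447 along -0.0789
```

```bash
sed -i '/^st,p=/,$d' near.py; cat >> near.py <<'E'
Y=np.array([X[1],-X[0]]);m=c["color"].max(2)<75
for v0 in(int(v)+2,int(v)+5):
    a=b=int(u)
    while m[v0,a-1]:a-=1
    while m[v0,b+1]:b+=1
    p=onz(c,(a+b)/2,v0,h/2);print("row",v0,a,b,"lateral",((p-tip)[:2]@Y).round(4))
l=int(v)
while m[l+1,int(u)]:l+=1
print("t",s["time"],"tip",tip.round(4),"front bottom edge",onz(c,int(u),l+.5,0).round(4),"expect y",round(e[1]+r,4))
E
python3 near.py .017 .022
```

```text
row 229 284 299 lateral -0.0006
row 232 284 300 lateral -0.0015
t 11.25 tip [ 0.4012 -0.0262  0.0083] front bottom edge [0.399  0.0206 0.    ] expect y 0.0187
```

>>> drive_tool --rows '[{"dx": 0.15, "dy": 0, "dz": 0, "wx": 0, "wy": 0, "wz": 0, "claw": 0}, {"dx": 0.2, "dy": 0, "dz": 0, "wx": 0, "wy": 0, "wz": 0, "claw": 0}, {"dx": 0.2, "dy": 0, "dz": 0, "wx": 0, "wy": 0, "wz": 0, "claw": 0}, {"dx": 0.2, "dy": 0, "dz": 0, "wx": 0, "wy": 0, "wz": 0, "claw": 0}, {"dx": 0.2, "dy": 0, "dz": 0, "wx": 0, "wy": 0, "wz": 0, "claw": 0}, {"dx": 0.2, "dy": 0, "dz": 0, "wx": 0, "wy": 0, "wz": 0, "claw": 0}, {"dx": 0.2, "dy": 0, "dz": 0, "wx": 0, "wy": 0, "wz": 0, "claw": 0}, {"dx": 0.2, "dy": 0, "dz": 0, "wx": 0, "wy": 0, "wz": 0, "claw": 0}]'

```text
time: 12.1
ee_pos: [0.4348, 0.0524, 0.1772]
ee_rot: [-2.045, -2.166, 0.239]
ft_force: [0.1, -0.6, -0.3]
opening: -0.003
grip_force: 0.1
```

```bash
python3 near.py .017 .022
```

```text
row 254 284 301 lateral -0.0013
row 257 284 301 lateral -0.0011
t 12.1 tip [0.3968 0.0506 0.0085] front bottom edge [0.396  0.0941 0.    ] expect y 0.0955
```

>>> drive_tool --rows '[{"dx": 0.2, "dy": 0, "dz": 0, "wx": 0, "wy": 0, "wz": 0, "claw": 0}, {"dx": 0.2, "dy": 0, "dz": 0, "wx": 0, "wy": 0, "wz": 0, "claw": 0}, {"dx": 0.2, "dy": 0, "dz": 0, "wx": 0, "wy": 0, "wz": 0, "claw": 0}, {"dx": 0.2, "dy": 0, "dz": 0, "wx": 0, "wy": 0, "wz": 0, "claw": 0}, {"dx": 0.2, "dy": 0, "dz": 0, "wx": 0, "wy": 0, "wz": 0, "claw": 0}, {"dx": 0.2, "dy": 0, "dz": 0, "wx": 0, "wy": 0, "wz": 0, "claw": 0}, {"dx": 0.2, "dy": 0, "dz": 0, "wx": 0, "wy": 0, "wz": 0, "claw": 0}, {"dx": 0.2, "dy": 0, "dz": 0, "wx": 0, "wy": 0, "wz": 0, "claw": 0}]'

```text
time: 12.95
ee_pos: [0.4302, 0.1323, 0.1773]
ee_rot: [-2.045, -2.166, 0.239]
ft_force: [-0.4, 0.2, 0.6]
opening: -0.003
grip_force: 0.1
```

```bash
python3 near.py .017 .022
```

```text
row 283 284 303 lateral -0.0016
row 286 285 302 lateral -0.0015
t 12.95 tip [0.3922 0.1304 0.0086] front bottom edge [0.3909 0.1748 0.    ] expect y 0.1754
```

>>> drive_tool --rows '[{"dx": 0.2, "dy": 0, "dz": 0, "wx": 0, "wy": 0, "wz": 0, "claw": 0}, {"dx": 0.2, "dy": 0, "dz": 0, "wx": 0, "wy": 0, "wz": 0, "claw": 0}, {"dx": 0.2, "dy": 0, "dz": 0, "wx": 0, "wy": 0, "wz": 0, "claw": 0}, {"dx": 0.2, "dy": 0, "dz": 0, "wx": 0, "wy": 0, "wz": 0, "claw": 0}, {"dx": 0.2, "dy": 0, "dz": 0, "wx": 0, "wy": 0, "wz": 0, "claw": 0}, {"dx": 0.2, "dy": 0, "dz": 0, "wx": 0, "wy": 0, "wz": 0, "claw": 0}, {"dx": 0.2, "dy": 0, "dz": 0, "wx": 0, "wy": 0, "wz": 0, "claw": 0}, {"dx": 0.2, "dy": 0, "dz": 0, "wx": 0, "wy": 0, "wz": 0, "claw": 0}]'

```text
time: 13.8
ee_pos: [0.4256, 0.2122, 0.1775]
ee_rot: [-2.045, -2.166, 0.239]
ft_force: [-0.2, -0.2, 0.3]
opening: 0.0
grip_force: 0.1
```

```bash
python3 near.py .017 .022
```

```text
row 316 285 304 lateral -0.0018
row 319 285 304 lateral -0.0016
t 13.8 tip [0.3876 0.2103 0.0087] front bottom edge [0.386  0.2542 0.    ] expect y 0.2553
```

>>> drive_tool --rows '[{"dx": 0.2, "dy": 0, "dz": 0, "wx": 0, "wy": 0, "wz": 0, "claw": 0}, {"dx": 0.2, "dy": 0, "dz": 0, "wx": 0, "wy": 0, "wz": 0, "claw": 0}, {"dx": 0.1, "dy": 0, "dz": 0, "wx": 0, "wy": 0, "wz": 0, "claw": 0}, {"dx": 0, "dy": 0, "dz": 0, "wx": 0, "wy": 0, "wz": 0, "claw": 0}, {"dx": -0.3, "dy": 0, "dz": 0, "wx": 0, "wy": 0, "wz": 0, "claw": 0}, {"dx": -0.4, "dy": 0, "dz": -0.4, "wx": 0, "wy": 0, "wz": 0, "claw": 0}, {"dx": -0.4, "dy": 0, "dz": -0.6, "wx": 0, "wy": 0, "wz": 0, "claw": 0}, {"dx": -0.4, "dy": 0, "dz": -0.6, "wx": 0, "wy": 0, "wz": 0, "claw": 0}]'

```text
time: 14.65
ee_pos: [0.446, 0.1611, 0.256]
ee_rot: [-2.045, -2.165, 0.241]
ft_force: [0.2, -0.5, 0.3]
opening: -0.001
grip_force: 0.0
```

```bash
python3 plan.py .429 -.242 .08 0 6 12; python3 - <<'E'
from cap import *
c=ctrl.read_camera("side")
m=cv2.morphologyEx((c["color"].max(2)<75).astype(np.uint8),cv2.MORPH_OPEN,np.ones((5,5)))
k,l,st,ce=cv2.connectedComponentsWithStats(m)
for i in range(1,k):
    p=onz(c,*ce[i],.01)
    if 100<st[i][4]<900 and .3<p[0]<.55:print(st[i],p.round(3))
E
```

```text
t 14.65 tip [0.4077 0.1592 0.0873] F [ 0.2 -0.5  0.3] j [ 0.28  0.24 -0.72  1.94  0.08  1.23 -0.42] op -0.0
dir -3.3
{"dx": -0.67, "dy": -0.03, "dz": 0.01, "wx": -0.14, "wy": 0.01, "wz": 0.07}
{"dx": -0.67, "dy": -0.03, "dz": 0.01, "wx": -0.14, "wy": 0.01, "wz": 0.07}
{"dx": -0.67, "dy": -0.03, "dz": 0.01, "wx": -0.14, "wy": 0.01, "wz": 0.07}
{"dx": -0.67, "dy": -0.03, "dz": 0.01, "wx": -0.14, "wy": 0.01, "wz": 0.07}
{"dx": -0.67, "dy": -0.02, "dz": 0.01, "wx": -0.14, "wy": 0.01, "wz": 0.07}
{"dx": -0.67, "dy": -0.02, "dz": 0.01, "wx": -0.14, "wy": 0.01, "wz": 0.07}
{"dx": -0.67, "dy": -0.02, "dz": 0.01, "wx": -0.14, "wy": 0.01, "wz": 0.07}
{"dx": -0.67, "dy": -0.01, "dz": 0.01, "wx": -0.14, "wy": 0.01, "wz": 0.07}
{"dx": -0.67, "dy": -0.01, "dz": 0.01, "wx": -0.14, "wy": 0.01, "wz": 0.07}
{"dx": -0.67, "dy": -0.01, "dz": 0.01, "wx": -0.14, "wy": 0.01, "wz": 0.07}
{"dx": -0.67, "dy": -0.0, "dz": 0.01, "wx": -0.14, "wy": 0.01, "wz": 0.07}
{"dx": -0.67, "dy": -0.0, "dz": 0.01, "wx": -0.14, "wy": 0.01, "wz": 0.07}
[281  93  17   9 107] [ 0.433 -0.666  0.01 ]
[316 149  18  14 216] [ 0.323 -0.306  0.01 ]
[226 312  31  29 730] [0.475 0.269 0.01 ]
[285 316  20  22 375] [0.383 0.265 0.01 ]
```

>>> drive_tool --rows '[{"dx": -0.67, "dy": -0.03, "dz": 0, "wx": -0.14, "wy": 0, "wz": 0.07, "claw": 0}, {"dx": -0.67, "dy": -0.03, "dz": 0, "wx": -0.14, "wy": 0, "wz": 0.07, "claw": 0}, {"dx": -0.67, "dy": -0.03, "dz": 0, "wx": -0.14, "wy": 0, "wz": 0.07, "claw": 0}, {"dx": -0.67, "dy": -0.03, "dz": 0, "wx": -0.14, "wy": 0, "wz": 0.07, "claw": 0}, {"dx": -0.67, "dy": -0.02, "dz": 0, "wx": -0.14, "wy": 0, "wz": 0.07, "claw": 0}, {"dx": -0.67, "dy": -0.02, "dz": 0, "wx": -0.14, "wy": 0, "wz": 0.07, "claw": 0}, {"dx": -0.67, "dy": -0.02, "dz": 0, "wx": -0.14, "wy": 0, "wz": 0.07, "claw": 0}, {"dx": -0.67, "dy": -0.01, "dz": 0, "wx": -0.14, "wy": 0, "wz": 0.07, "claw": 0}]'

```text
time: 15.5
ee_pos: [0.4472, -0.1075, 0.2577]
ee_rot: [-2.132, -2.169, 0.161]
ft_force: [-0.1, -0.2, -0.5]
opening: 0.002
grip_force: 0.0
```

>>> drive_tool --rows '[{"dx": -0.67, "dy": 0, "dz": 0, "wx": -0.14, "wy": 0, "wz": 0.07, "claw": 0}, {"dx": -0.67, "dy": 0, "dz": 0, "wx": -0.14, "wy": 0, "wz": 0.07, "claw": 0}, {"dx": -0.67, "dy": 0, "dz": 0, "wx": -0.14, "wy": 0, "wz": 0.07, "claw": 0}, {"dx": -0.67, "dy": 0, "dz": 0, "wx": -0.14, "wy": 0, "wz": 0.07, "claw": 0}, {"dx": 0, "dy": 0, "dz": 0, "wx": 0, "wy": 0, "wz": 0, "claw": 0}]'

```text
time: 16.0
ee_pos: [0.4478, -0.2452, 0.2584]
ee_rot: [-2.182, -2.162, 0.124]
ft_force: [0.6, -1.0, -0.0]
opening: -0.002
grip_force: 0.0
```

```bash
python3 plan.py .428 -.246 .008 0 6 6|head -3
```

```text
t 16.0 tip [ 0.4298 -0.2468  0.0864] F [ 0.6 -1.  -0. ] j [ 0.78  0.21 -0.39  1.91  0.14  1.13  0.32] op -0.0
dir 0.5
{"dx": 0.0, "dy": 0.02, "dz": 0.26, "wx": 0.0, "wy": 0.02, "wz": -0.02}
```

>>> drive_tool --rows '[{"dx": 0, "dy": 0.02, "dz": 0.26, "wx": 0, "wy": 0, "wz": 0, "claw": 0}, {"dx": 0, "dy": 0.02, "dz": 0.26, "wx": 0, "wy": 0, "wz": 0, "claw": 0}, {"dx": 0, "dy": 0.02, "dz": 0.26, "wx": 0, "wy": 0, "wz": 0, "claw": 0}, {"dx": 0, "dy": 0.02, "dz": 0.26, "wx": 0, "wy": 0, "wz": 0, "claw": 0}, {"dx": 0, "dy": 0.02, "dz": 0.26, "wx": 0, "wy": 0, "wz": 0, "claw": 0}, {"dx": 0, "dy": 0.02, "dz": 0.26, "wx": 0, "wy": 0, "wz": 0, "claw": 0}, {"dx": 0, "dy": 0, "dz": 0, "wx": 0, "wy": 0, "wz": 0, "claw": 0}]'

```text
time: 16.7
ee_pos: [0.446, -0.24, 0.1781]
ee_rot: [-2.17, -2.168, 0.123]
ft_force: [0.5, -0.1, -0.1]
opening: 0.001
grip_force: 0.0
```

>>> drive_tool --rows '[{"dx": 0.1, "dy": 0, "dz": 0, "wx": 0, "wy": 0, "wz": 0, "claw": 0}, {"dx": 0.1, "dy": 0, "dz": 0, "wx": 0, "wy": 0, "wz": 0, "claw": 0}, {"dx": 0.1, "dy": 0, "dz": 0, "wx": 0, "wy": 0, "wz": 0, "claw": 0}, {"dx": 0.1, "dy": 0, "dz": 0, "wx": 0, "wy": 0, "wz": 0, "claw": 0}, {"dx": 0.15, "dy": 0, "dz": 0, "wx": 0, "wy": 0, "wz": 0, "claw": 0}, {"dx": 0.2, "dy": 0, "dz": 0, "wx": 0, "wy": 0, "wz": 0, "claw": 0}, {"dx": 0.2, "dy": 0, "dz": 0, "wx": 0, "wy": 0, "wz": 0, "claw": 0}, {"dx": 0.1, "dy": 0, "dz": 0, "wx": 0, "wy": 0, "wz": 0, "claw": 0}]'

```text
time: 17.5
ee_pos: [0.4471, -0.1865, 0.1799]
ee_rot: [-2.171, -2.172, 0.121]
ft_force: [0.9, -0.5, 0.8]
opening: 0.001
grip_force: 0.2
```

```bash
python3 near.py .021 .020
```

```text
row 188 273 290 lateral -0.0002
row 191 273 289 lateral 0.0003
t 17.5 tip [ 0.4291 -0.1878  0.0079] front bottom edge [ 0.4293 -0.1349  0.    ] expect y -0.1348
```

>>> drive_tool --rows '[{"dx": 0.15, "dy": 0, "dz": 0, "wx": 0, "wy": 0, "wz": 0, "claw": 0}, {"dx": 0.2, "dy": 0, "dz": 0, "wx": 0, "wy": 0, "wz": 0, "claw": 0}, {"dx": 0.2, "dy": 0, "dz": 0, "wx": 0, "wy": 0, "wz": 0, "claw": 0}, {"dx": 0.2, "dy": 0, "dz": 0, "wx": 0, "wy": 0, "wz": 0, "claw": 0}, {"dx": 0.2, "dy": 0, "dz": 0, "wx": 0, "wy": 0, "wz": 0, "claw": 0}, {"dx": 0.2, "dy": 0, "dz": 0, "wx": 0, "wy": 0, "wz": 0, "claw": 0}, {"dx": 0.2, "dy": 0, "dz": 0, "wx": 0, "wy": 0, "wz": 0, "claw": 0}, {"dx": 0.2, "dy": 0, "dz": 0, "wx": 0, "wy": 0, "wz": 0, "claw": 0}]'

```text
time: 18.35
ee_pos: [0.4471, -0.1097, 0.1794]
ee_rot: [-2.173, -2.17, 0.121]
ft_force: [-0.9, -1.2, 0.4]
opening: -0.002
grip_force: 0.2
```

>>> drive_tool --rows '[{"dx": 0.2, "dy": 0, "dz": 0, "wx": 0, "wy": 0, "wz": 0, "claw": 0}, {"dx": 0.2, "dy": 0, "dz": 0, "wx": 0, "wy": 0, "wz": 0, "claw": 0}, {"dx": 0.2, "dy": 0, "dz": 0, "wx": 0, "wy": 0, "wz": 0, "claw": 0}, {"dx": 0.2, "dy": 0, "dz": 0, "wx": 0, "wy": 0, "wz": 0, "claw": 0}, {"dx": 0.2, "dy": 0, "dz": 0, "wx": 0, "wy": 0, "wz": 0, "claw": 0}, {"dx": 0.2, "dy": 0, "dz": 0, "wx": 0, "wy": 0, "wz": 0, "claw": 0}, {"dx": 0.2, "dy": 0, "dz": 0, "wx": 0, "wy": 0, "wz": 0, "claw": 0}, {"dx": 0.2, "dy": 0, "dz": 0, "wx": 0, "wy": 0, "wz": 0, "claw": 0}]'

```text
time: 19.15
ee_pos: [0.4471, -0.0297, 0.1787]
ee_rot: [-2.173, -2.17, 0.121]
ft_force: [-0.3, 0.3, 1.3]
opening: -0.003
grip_force: 0.2
```

```bash
python3 near.py .021 .020
```

```text
row 229 267 287 lateral 0.0007
row 232 268 286 lateral 0.0
t 19.15 tip [ 0.4291 -0.031   0.0067] front bottom edge [0.4289 0.0224 0.    ] expect y 0.022
```

>>> drive_tool --rows '[{"dx": 0.2, "dy": 0, "dz": -0.02, "wx": 0, "wy": 0, "wz": 0, "claw": 0}, {"dx": 0.2, "dy": 0, "dz": -0.02, "wx": 0, "wy": 0, "wz": 0, "claw": 0}, {"dx": 0.2, "dy": 0, "dz": 0, "wx": 0, "wy": 0, "wz": 0, "claw": 0}, {"dx": 0.2, "dy": 0, "dz": 0, "wx": 0, "wy": 0, "wz": 0, "claw": 0}, {"dx": 0.2, "dy": 0, "dz": 0, "wx": 0, "wy": 0, "wz": 0, "claw": 0}, {"dx": 0.2, "dy": 0, "dz": 0, "wx": 0, "wy": 0, "wz": 0, "claw": 0}, {"dx": 0.2, "dy": 0, "dz": 0, "wx": 0, "wy": 0, "wz": 0, "claw": 0}, {"dx": 0.2, "dy": 0, "dz": 0, "wx": 0, "wy": 0, "wz": 0, "claw": 0}]'

```text
time: 20.0
ee_pos: [0.4474, 0.0503, 0.1801]
ee_rot: [-2.173, -2.17, 0.121]
ft_force: [0.4, -0.6, 0.9]
opening: 0.004
grip_force: 0.2
```

>>> drive_tool --rows '[{"dx": 0.2, "dy": 0, "dz": 0, "wx": 0, "wy": 0, "wz": 0, "claw": 0}, {"dx": 0.2, "dy": 0, "dz": 0, "wx": 0, "wy": 0, "wz": 0, "claw": 0}, {"dx": 0.2, "dy": 0, "dz": 0, "wx": 0, "wy": 0, "wz": 0, "claw": 0}, {"dx": 0.2, "dy": 0, "dz": 0, "wx": 0, "wy": 0, "wz": 0, "claw": 0}, {"dx": 0.2, "dy": 0, "dz": 0, "wx": 0, "wy": 0, "wz": 0, "claw": 0}, {"dx": 0.2, "dy": 0, "dz": 0, "wx": 0, "wy": 0, "wz": 0, "claw": 0}, {"dx": 0.2, "dy": 0, "dz": 0, "wx": 0, "wy": 0, "wz": 0, "claw": 0}, {"dx": 0.2, "dy": 0, "dz": 0, "wx": 0, "wy": 0, "wz": 0, "claw": 0}]'

```text
time: 20.8
ee_pos: [0.4474, 0.1303, 0.1795]
ee_rot: [-2.173, -2.17, 0.121]
ft_force: [-0.0, -0.9, 1.2]
opening: 0.001
grip_force: 0.2
```

```bash
python3 near.py .021 .020
```

```text
row 283 261 283 lateral -0.0004
row 286 261 282 lateral 0.0
t 20.8 tip [0.4294 0.129  0.0074] front bottom edge [0.43   0.1797 0.    ] expect y 0.182
```

>>> drive_tool --rows '[{"dx": 0.2, "dy": 0, "dz": 0, "wx": 0, "wy": 0, "wz": 0, "claw": 0}, {"dx": 0.2, "dy": 0, "dz": 0, "wx": 0, "wy": 0, "wz": 0, "claw": 0}, {"dx": 0.2, "dy": 0, "dz": 0, "wx": 0, "wy": 0, "wz": 0, "claw": 0}, {"dx": 0.2, "dy": 0, "dz": 0, "wx": 0, "wy": 0, "wz": 0, "claw": 0}, {"dx": 0.2, "dy": 0, "dz": 0, "wx": 0, "wy": 0, "wz": 0, "claw": 0}, {"dx": 0.2, "dy": 0, "dz": 0, "wx": 0, "wy": 0, "wz": 0, "claw": 0}, {"dx": 0.15, "dy": 0, "dz": 0, "wx": 0, "wy": 0, "wz": 0, "claw": 0}, {"dx": 0.1, "dy": 0, "dz": 0, "wx": 0, "wy": 0, "wz": 0, "claw": 0}]'

```text
time: 21.65
ee_pos: [0.4474, 0.2029, 0.1789]
ee_rot: [-2.172, -2.171, 0.121]
ft_force: [1.2, -0.2, 0.8]
opening: 0.002
grip_force: 0.2
```

>>> drive_tool --rows '[{"dx": 0, "dy": 0, "dz": 0, "wx": 0, "wy": 0, "wz": 0, "claw": 0}, {"dx": -0.2, "dy": 0, "dz": 0, "wx": 0, "wy": 0, "wz": 0, "claw": 0}, {"dx": -0.4, "dy": 0, "dz": 0, "wx": 0, "wy": 0, "wz": 0, "claw": 0}, {"dx": -0.5, "dy": 0, "dz": -0.5, "wx": 0, "wy": 0, "wz": 0, "claw": 0}, {"dx": -0.5, "dy": 0, "dz": -0.5, "wx": 0, "wy": 0, "wz": 0, "claw": 0}, {"dx": -0.5, "dy": 0, "dz": -0.5, "wx": 0, "wy": 0, "wz": 0, "claw": 0}, {"dx": -0.5, "dy": 0, "dz": -0.5, "wx": 0, "wy": 0, "wz": 0, "claw": 0}, {"dx": 0, "dy": 0, "dz": 0, "wx": 0, "wy": 0, "wz": 0, "claw": 0}]'

```text
time: 22.45
ee_pos: [0.4594, 0.0682, 0.2823]
ee_rot: [-2.185, -2.166, 0.118]
ft_force: [0.1, -0.0, -0.3]
opening: 0.002
grip_force: 0.0
```

```bash
python3 - <<'E'
from cap import *
c=ctrl.read_camera("side");cv2.imwrite("pics/s6.png",cv2.resize(c["color"][130:370,190:390],None,fx=2.5,fy=2.5))
m=cv2.morphologyEx((c["color"].max(2)<75).astype(np.uint8),cv2.MORPH_OPEN,np.ones((5,5)))
k,l,st,ce=cv2.connectedComponentsWithStats(m)
for i in range(1,k):
    p=onz(c,*ce[i],.01)
    if 100<st[i][4]<1900 and .3<p[0]<.55:print(st[i],p.round(3))
s=ctrl.sense();print(s["time"],s["ee_pos"])
E
```

```text
[286  68  23  15 126] [ 0.414 -0.861  0.01 ]
[294  82  19  15 134] [ 0.387 -0.748  0.01 ]
[281  92  19  10 135] [ 0.429 -0.67   0.01 ]
[316 149  18  14 216] [ 0.323 -0.306  0.01 ]
[257 301  24  24 484] [0.431 0.236 0.01 ]
[226 312  31  29 731] [0.475 0.269 0.01 ]
[285 316  20  22 375] [0.383 0.265 0.01 ]
22.5 [0.45850405 0.07014131 0.28074739]
```

View pics/s6.png

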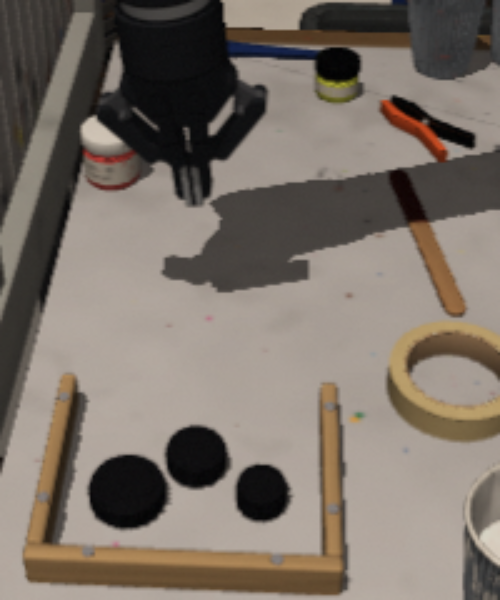

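All three caps lie flat inside the fence at crop (128,491), (197,456) and (262,492), well past its open line. The jars and brush are where they started, and the gripper hangs clear, so I'm handing in.

```bash
python3 -c "
from station import ctrl
print(ctrl.finish_job())"
```

```text
the job is handed in; nothing more can be done
None
```

I swept all three caps flat and wholly inside the fence, left the jars and brush in place, and handed the job in at about 22.5 s; the hand-in call returned no verdict.

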